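# Brush and scraper back in the carver's tool tray

## Task

Tidy the carving bench: lay the wide flat brush in the long empty compartment of the wooden tray and the scraper in the shorter compartment that runs crosswise at the tray's end, each lying flat on the compartment's floor inside its walls, either way round. Set them down rather than dropping them.

Things in the scene. Friction and masses are not known exactly. Their poses are not given: they have to be found in the camera images.
- brush: wide flat brush, 210 mm long, 60 wide, 20 thick (all in mm), 0.13 kg (not the similar thin one, 16 wide, 156 long). Origin: centre of its underside and balance point; x towards the bristles, z up. Pale wood handle 24 wide, 20 thick from x = -105 to +25; steel ferrule 60 wide to +55; rigid brown bristles 56 wide, 16 thick to +105. Pinch it across the handle at the origin.
- scraper: scraper, 165 mm long, 62 wide, 20 thick (all in mm), 0.14 kg. Origin: centre of its underside and balance point; x towards the blade, z up. Pale wood handle 26 wide, 20 thick from x = -82 to +17; steel neck 22 wide, 14 high to +31; flat steel blade 62 wide, 4 thick, level with the underside, to +82. Pinch it across the handle at the origin.
- brush_bay (a point): floor centre, 6 mm above the bench, of the brush's compartment: 246 mm long (y) x 92 wide (x), walls 8 thick, 10 above the floor. Fixed wooden tray, 216 (x) x 364 (y) x 16 high, yaw within 0.3 rad of world; same axes, z up. This long compartment is on the robot's side; the one beyond it is full of chisels, tops 22 above the bench. A finger gap of 50 mm lets go clear of the walls.
- scraper_bay (a point): floor centre, 6 mm above the bench, of the scraper's compartment at the tray's left (+y) end: 200 mm long (x) x 94 wide (y), crosswise to the brush's; tray axes, z up; walls 8 thick, 10 above the floor. A finger gap of 50 mm lets go clear of the walls.
Mind the look-alikes: they are no part of the job. Leave any black or yellow look-alike of the brush alone. What is shaped like the scraper but turquoise is not meant.

How it is judged:
By the outcome, as a careful person would: the job done as asked, in the order asked, and still so for the second after the job is handed in, with the robot touching nothing.
It also fails if it takes over 64 s, if anything falls off the work surface, if the arm or the gripper's body presses on something with over 40 N, if the wrist force passes 120 N, or if a joint passes its speed limit or range.

## Robot

A 6-joint arm with a two-finger parallel gripper is mounted at the origin on the work surface. World frame = base frame: x ahead of the robot, y to its left, z up, the work surface at z = 0. Lengths are in mm, angles in rad, forces in N, time in s.
With the tool pointing down it reaches from about 325 to 850 mm from the base axis. Payload 4.4 kg.
Tool frame: the origin (TCP) lies on the centre line of the jaws, within the pads' length; the fingertips stand 17 mm ahead of it and the grasp point (between the pads) lies 2 mm behind it; z points along the fingers, y is the line along which they close (so a half turn about z gives the same grasp; the last joint's range is limited). The gripper opens to 94 mm and grips with 3 to 60 N. Pads are 16 mm wide; open, the fingers measure 119 mm over their backs; the gripper's body (75 mm by 177 mm) begins 78 mm behind the grasp point.
Start: joints at [1.19, 0.207, 1.542, -0, 1.393, -0.15], TCP at [131.545, 559.753, 197.047] pointing down, gripper open.
Joint ranges: [-2.73, 2.73], [-0.86, 2.22], [0.23, 2.46], [-1.11, 4.25], [0.08, 2.63], [-2.82, 2.82]. Speed limits (rad/s): [2.79, 2.79, 3.14, 3.14, 3.14, 3.14].

## Interface

Orientations are given as a unit quaternion [x, y, z, w].
In Python, from station import manip gives the robot as it stands. The module is installed in compiled form; this text tells all that it offers.
- The arm moves only by the tool carry_out, never from a script. Its argument "increments" is a list of rows, each a list of 5 numbers: the shift along the world's x, y, z in mm, then the turn about the world's z in degrees, then the finger opening in mm, from 0 to 94. A call has 1 to 5 rows; each row shifts and turns the commanded pose from where the row before left it; what a row does not reach is not made up. A row lasts 1/10 s, in which the tool goes at most 50 mm and 8.59 degrees, less where a joint would pass 70% of its speed; a pose out of reach is approached as far as the arm can. A call with a gripper value outside its range is refused whole. The fingers move at their own pace and stop on an object; "squeeze" is the grip in N (left out, the last holds). Time passes only in rows, so rows that do not move let the fingers close. It gives the time, the measured TCP pose, the force, the opening and the grip force at its end, in the units of the state.
- manip.state(): the state, without advancing time (a new reading comes with each control period).
- manip.read_camera(name): name is "side" or "top"; returns a dict with "img" (384x512x3 uint8, blue, green, red), "depth" (384x512 float32, mm along the optical axis (not along the pixel's ray), 0 where there is no reading), "fx", "fy", "cx", "cy" (pixels), "xyz" and "orientation" of the camera in the world. Camera axes: x right, y up, looking along -z (the intrinsics and any distortion apply to the point x, -y, -z); pixel columns grow to the right and rows downward; lengths in mm; the calibration is good to about 2 mm. A picture is of the moment at which its call begins.
- manip.finish_job(): hands the job in; it is judged then, once.
The state is a dict: "t": time; "qpos": joint angles; "qd": joint speeds; "effort": joint torques, N m; "tool_pos": TCP position; "tool_rot": TCP orientation; "force": force on the tool from outside, world axes, zero at the start; "ft_torque": the same for the moment, N m; "width": opening from 0.0 (shut) to 1.0 (fully open); "finger_force": force on a finger pad.
Only numpy, scipy, OpenCV 4.12 (cv2) and the standard library are available. Lean on these libraries where they do the work, as an engineer would, in place of code of your own. Each camera call takes 0.05 s, during which the arm holds its last target. There are 200 camera calls.

## Working session

There is one attempt and no reset: what is moved stays moved. The work goes in short steps, Python scripts to look and compute and a tool call to move; the robot and the scene stay as the last step left them, time stands still between calls to the robot, and variables do not carry over. Pictures are saved under pics/ and viewed, at most 10 in all, crops included, and the job is handed in when it is done.

Besides the shell and the picture viewer there is one more tool, called after "Call:" as name(argument=value, ...), one argument or row to a line, values as JSON. carry_out: Moves the arm, as the interface text tells. Its arguments: {"type":"object","properties":{"increments":{"type":"array","items":{"type":"array","items":{"type":"number"}}},"squeeze":{"type":"number"}},"required":["increments"]}

```bash
mkdir -p pics; cat > h.py <<'E'
import numpy as np, cv2
from scipy.spatial.transform import Rotation as R
from station import manip
def cam(n):
    c=manip.read_camera(n); return c
def ray2z(c,u,v,z):
    d=np.array([(u-c["cx"])/c["fx"],-(v-c["cy"])/c["fy"],-1.0])
    w=R.from_quat(c["orientation"]).apply(d); o=np.array(c["xyz"])
    return o+w*(z-o[2])/w[2]
def cloud(c):
    v,u=np.mgrid[:384,:512]; D=c["depth"]
    p=np.stack([(u-c["cx"])/c["fx"]*D,-(v-c["cy"])/c["fy"]*D,-D],-1)
    return (R.from_quat(c["orientation"]).apply(p.reshape(-1,3))+np.array(c["xyz"])).reshape(384,512,3)
E
python3 - <<'E'
from h import *
for n in("top","side"):
    c=cam(n); np.save(n+".npy",c,allow_pickle=True)
    print(n,{k:c[k] for k in c if k not in("img","depth")})
    cv2.imwrite(f"pics/{n}1.png",cv2.resize(c["img"],(800,600),interpolation=cv2.INTER_CUBIC))
print(manip.state())
E
```

```text
top {'fx': 430.24477069931794, 'fy': 430.24477069931794, 'cx': 254.948097450758, 'cy': 191.44991859382102, 'xyz': array([ 327.77647792,  -99.09897326, 1624.22530343]), 'orientation': array([-0.02186361,  0.01427676,  0.70838935, -0.7053387 ])}
side {'fx': 397.7297852659557, 'fy': 397.7297852659557, 'cx': 255.74269416764412, 'cy': 189.50238146779574, 'xyz': array([-286.02510266, -946.77715032,  978.38061416]), 'orientation': array([ 0.39944491, -0.14655079, -0.30890204,  0.85061517])}
{'t': 0.1, 'qpos': array([ 1.18951118e+00,  2.07340003e-01,  1.54276762e+00,  1.27065274e-05,
        1.39347908e+00, -1.50506169e-01]), 'qd': array([-4.64852833e-05, -7.75864802e-04, -4.05157751e-03,  1.22066818e-03,
       -4.45981893e-05,  3.50229761e-04]), 'effort': array([-3.27599073e-04, -3.71866035e+01, -2.82290339e+01,  7.01278076e-02,
        3.11119447e-02, -6.90489082e-05]), 'tool_pos': array([131.26253653, 559.07809594, 196.02458044]), 'tool_rot': array([ 1.15134661e-01,  9.93349393e-01, -9.60341457e-04, -2.68023889e-04]), 'force': array([ 0.71397228, -0.1986555 , -0.56468441]), 'ft_torque': array([-0.04096364,  0.04795559, -0.00122595]), 'finger_force': 0.0, 'width': 1.0014639708832989}
```

View pics/top1.png

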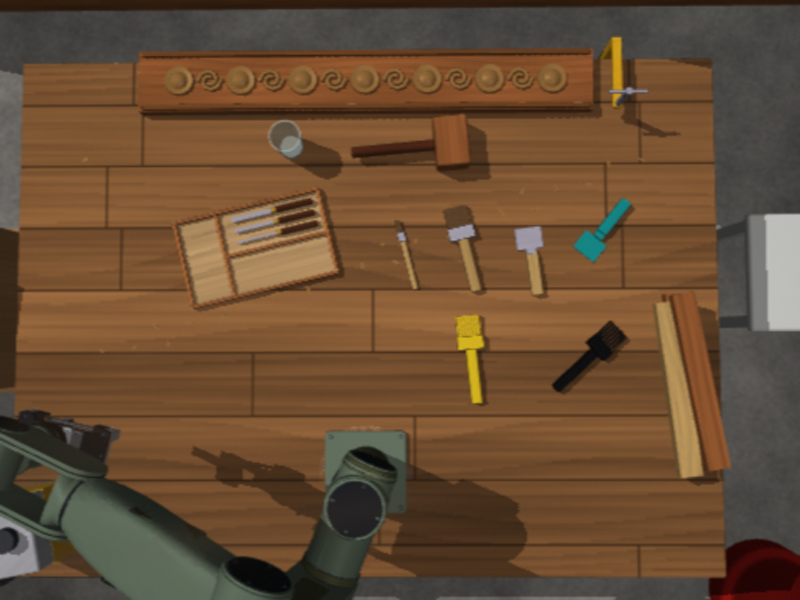

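View pics/side1.png

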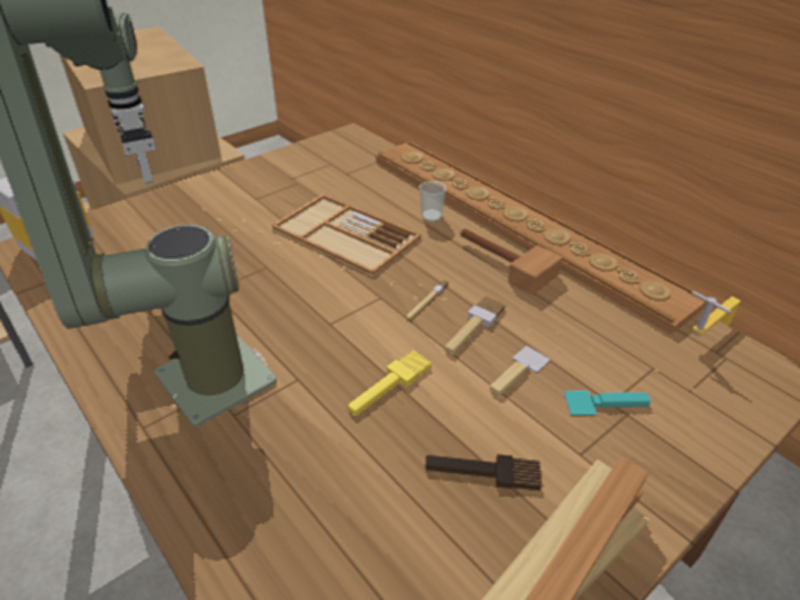

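In the top view (800×600) there are five candidates:
- Thin brush at (406,255): too narrow.
- Wide brush with pale handle, steel ferrule and brown bristles at (465,250): fits the brush.
- Pale-handled tool with a steel blade at (531,260): fits the scraper.
- Turquoise scraper at (603,230): excluded by its colour.
- Yellow brush at (470,360) and black brush at (590,355): also excluded by colour.

The tray is at (257,248). Next I'll confirm these in one crop and measure.

```bash
python3 - <<'E'
from h import *
c=np.load("top.npy",allow_pickle=True).item()
P=cloud(c); im=c["img"]; Z=P[...,2]
tb=Z[210:240,180:230]; print("bench z",np.median(tb),tb.std())
hsv=cv2.cvtColor(im,cv2.COLOR_BGR2HSV)
for (u,v) in [(305,180),(342,178),(296,148),(339,152),(293,138),(300,165),(320,165),(180,170),(125,165),(115,150)]: print((u,v),hsv[v,u],P[v,u].round(0))
m=((Z>np.median(tb)+8)*255).astype(np.uint8)
v=im.copy(); 
cs,_=cv2.findContours(m,cv2.RETR_EXTERNAL,cv2.CHAIN_APPROX_NONE)
for k in cs:
    x,y,w,h=cv2.boundingRect(k)
    if 105<x<370 and 110<y<210 and cv2.contourArea(k)>30:
        r=cv2.minAreaRect(k); print(r, cv2.contourArea(k))
        pts=np.array([ray2z(c,*q,18) for q in cv2.boxPoints(r)])[:,:2]; print(pts.round(0).tolist(), pts.mean(0).round(1))
a=cv2.resize(im[110:210,105:365],(0,0),fx=3,fy=3,interpolation=cv2.INTER_CUBIC)
b=cv2.cvtColor(cv2.resize(m[110:210,105:365],(0,0),fx=3,fy=3),cv2.COLOR_GRAY2BGR)
cv2.imwrite("pics/crop1.png",np.vstack([a,b]))
E
```

```text
bench z 1.2196613562769016 118.26640999189183
(305, 180) [ 18 134 156] [ 452. -269.   21.]
(342, 178) [ 18 130 174] [ 459. -407.   20.]
(296, 148) [135  19 165] [ 572. -237.   21.]
(339, 152) [135  22 163] [ 558. -400.    8.]
(293, 138) [ 15 143  91] [ 611. -226.   16.]
(300, 165) [ 18 131 163] [ 508. -251.   22.]
(320, 165) [ 14 153 120] [ 510. -328.    1.]
(180, 170) [ 17 116 181] [494. 203.  -0.]
(125, 165) [ 17 115 175] [513. 410.   6.]
(115, 150) [ 16 128 102] [570. 448.   9.]
((375.25006103515625, 229.25003051757812), (17.677669525146484, 56.56854248046875), 45.0) 535.0
[[217.0, -430.0], [365.0, -581.0], [318.0, -626.0], [171.0, -475.0]] [ 267.7 -528. ]
((302.0840148925781, 229.2119903564453), (56.4383659362793, 16.368019104003906), 79.69515228271484) 499.5
[[367.0, -209.0], [377.0, -269.0], [171.0, -304.0], [161.0, -245.0]] [ 269.  -256.6]
((340.1868591308594, 170.27174377441406), (36.636390686035156, 8.347054481506348), 79.11447143554688) 183.5
[[553.0, -374.0], [558.0, -405.0], [423.0, -428.0], [418.0, -398.0]] [ 488.  -401.1]
((259.6106262207031, 165.97418212890625), (37.55781555175781, 4.122594356536865), 76.86598205566406) 51.5
[[573.0, -77.0], [576.0, -92.0], [438.0, -123.0], [435.0, -108.0]] [505.7 -99.9]
((297.2292175292969, 158.82522583007812), (55.9911003112793, 16.058631896972656), 74.47589111328125) 490.0
[[626.0, -185.0], [642.0, -243.0], [438.0, -297.0], [422.0, -239.0]] [ 532.1 -240.9]
((162.35296630859375, 158.41177368164062), (59.17869186401367, 98.95452880859375), 75.96376037597656) 5385.5
[[601.0, 475.0], [690.0, 112.0], [472.0, 58.0], [384.0, 418.0]] [536.4 265.9]
```

View pics/crop1.png

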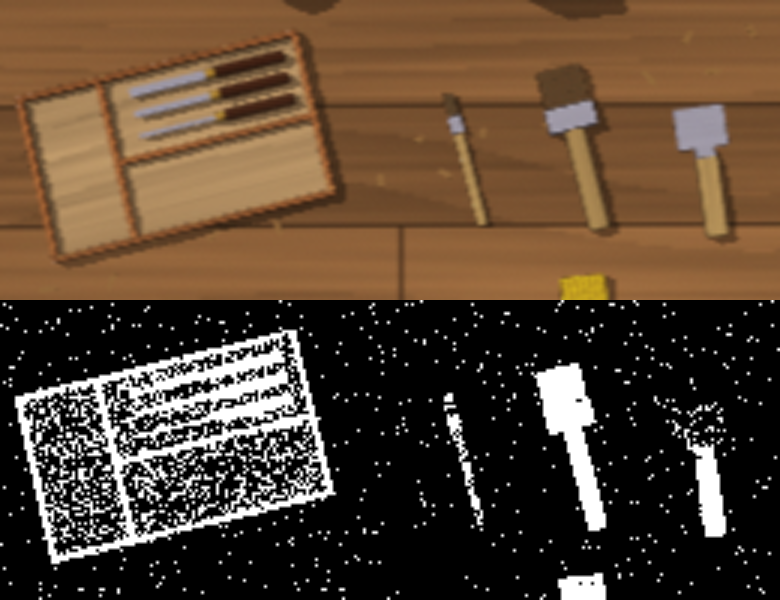

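The crop confirms the targets: wide brush at crop (570,150), scraper at (702,170), tray at (180,150) with its empty long bay on the robot's side and the crosswise bay on the left. Next I'll refine with colour masks.

```bash
cat > m.py <<'E'
from h import *
def masks(c):
    hsv=cv2.cvtColor(c["img"],cv2.COLOR_BGR2HSV)
    pale=cv2.inRange(hsv,(16,90,142),(22,150,255)); steel=cv2.inRange(hsv,(110,8,120),(160,60,255))
    return pale,steel
def blobs(c,m,roi,z,amin):
    x0,y0,x1,y1=roi; k=np.zeros_like(m); k[y0:y1,x0:x1]=m[y0:y1,x0:x1]
    cs,_=cv2.findContours(k,cv2.RETR_EXTERNAL,cv2.CHAIN_APPROX_NONE); out=[]
    for q in cs:
        if cv2.contourArea(q)<amin: continue
        f=np.zeros_like(m); cv2.drawContours(f,[q],-1,255,-1)
        v,u=np.nonzero(f); w=np.array([ray2z(c,a,b,z) for a,b in zip(u,v)])[:,:2].astype(np.float32)
        (ce,wh,_),bx=cv2.minAreaRect(w),cv2.boxPoints(cv2.minAreaRect(w))
        e=max((bx[1]-bx[0],bx[2]-bx[1]),key=np.linalg.norm)
        print("px",(int(u.mean()),int(v.mean())),"mean",w.mean(0).round(1),"rect",np.round(ce,1),np.round(wh,1),"ang",round(float(np.degrees(np.arctan2(e[1],e[0]))),1))
E
python3 - <<'E'
from m import *
c=np.load("top.npy",allow_pickle=True).item(); p,s=masks(c)
print("pale obj");blobs(c,p,(270,110,365,200),20,25)
print("steel");blobs(c,s,(270,110,365,200),20,20);print("steel z4");blobs(c,s,(320,110,365,200),4,20)
print("tray floor");blobs(c,cv2.morphologyEx(p,cv2.MORPH_OPEN,np.ones((3,3))),(105,110,222,205),6,150)
E
```

```text
pale obj
px (341, 174) mean [ 470.6 -406.2] rect [ 470.7 -406.1] [94.7 24.3] ang 7.3
px (300, 169) mean [ 492. -251.] rect [ 493.1 -250.1] [125.6  19.7] ang 14.3
steel
px (338, 152) mean [ 553.9 -394.1] rect [ 551.  -394.5] [59.1 56.6] ang 7.3
px (294, 148) mean [ 570.3 -232.8] rect [ 570.4 -232.8] [27.4 57.3] ang -76.2
steel z4
px (338, 152) mean [ 556.2 -397.1] rect [ 553.2 -397.5] [59.7 57.2] ang 7.3
tray floor
px (180, 169) mean [496.1 199.6] rect [496.4 200.1] [ 84.9 238.6] ang -76.2
px (131, 166) mean [506.5 386.7] rect [506.9 386.7] [191.   84.2] ang 13.5
px (148, 150) mean [567.5 321.7] rect [575.5 316. ] [91.  49.8] ang 13.0
```

Call:
carry_out(
  increments=[
    [32,-26,-8,2.7,94],
    [32,-26,-8,2.7,94],
    [32,-26,-8,2.7,94],
    [32,-26,-8,2.7,94],
    [32,-26,-8,2.7,94],
  ],
)

```text
t: 0.6
tool_pos: [292.2, 428.3, 156.3]
tool_rot: [-0.004, 1.0, -0.0, -0.0]
force: [1.1, 0.1, -1.0]
width: 0.999
finger_force: 0.0
```

Call:
carry_out(
  increments=[
    [32,-26,-8,2.7,94],
    [32,-26,-8,2.7,94],
    [32,-26,-8,2.7,94],
    [32,-26,-8,2.7,94],
    [32,-26,-8,2.7,94],
  ],
)

```text
t: 1.1
tool_pos: [452.3, 298.3, 116.3]
tool_rot: [-0.121, 0.993, -0.0, -0.0]
force: [0.7, 0.9, 0.4]
width: 1.001
finger_force: 0.0
```

Call:
carry_out(
  increments=[
    [8,-45,0,0,80],
    [8,-45,0,0,80],
    [8,-45,0,0,80],
    [8,-45,0,0,80],
    [8,-45,0,0,80],
  ],
)

```text
t: 1.6
tool_pos: [491.2, 73.0, 116.7]
tool_rot: [-0.12, 0.993, 0.0, -0.0]
force: [0.4, 0.6, 0.3]
width: 0.85
finger_force: 0.0
```

Call:
carry_out(
  increments=[
    [6,-45,0,0,70],
    [6,-45,0,0,70],
    [6,-45,0,0,70],
    [6,-45,0,0,70],
    [6,-45,0,0,70],
  ],
)

```text
t: 2.1
tool_pos: [521.1, -151.9, 116.6]
tool_rot: [-0.12, 0.993, 0.0, -0.0]
force: [-0.1, 0.4, -0.6]
width: 0.741
finger_force: 0.0
```

Call:
carry_out(
  increments=[
    [6,-45,0,0,70],
    [6,-45,0,0,70],
    [0,0,0,0,70],
    [0,0,0,0,70],
  ],
)

```text
t: 2.5
tool_pos: [532.9, -240.9, 116.3]
tool_rot: [-0.119, 0.993, 0.001, -0.001]
force: [-0.7, -0.4, 0.8]
width: 0.748
finger_force: 0.0
```

Call:
carry_out(
  increments=[
    [-1,0,-20,0,70],
    [0,0,-20,0,70],
    [0,0,-20,0,70],
    [0,0,-10,0,70],
    [0,0,0,0,70],
  ],
)

```text
t: 3.0
tool_pos: [530.9, -237.9, 45.1]
tool_rot: [-0.121, 0.993, 0.002, -0.002]
force: [-0.4, -0.3, -0.7]
width: 0.743
finger_force: 0.0
```

```bash
python3 - <<'E'
from h import *
c=cam("side"); i=c["img"][150:260,230:400]
cv2.imwrite("pics/s2.png",cv2.resize(i,(0,0),fx=4,fy=4,interpolation=cv2.INTER_CUBIC)); print(manip.state()["tool_pos"])
E
```

```text
[ 532.01715581 -238.77221588   46.46816692]
```

View pics/s2.png

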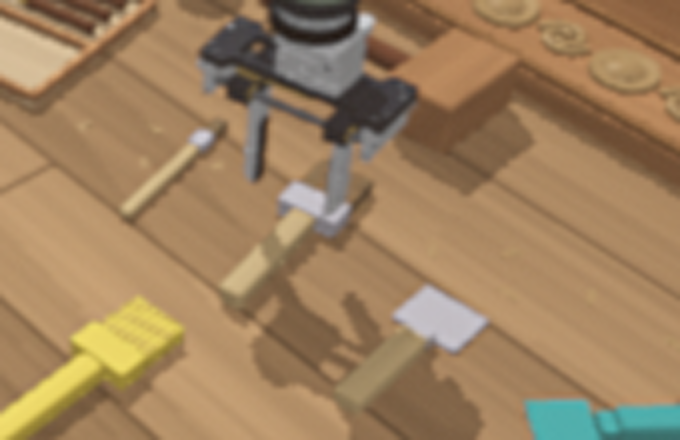

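The side crop shows the open jaws (tips at 250,175 and 335,210) straddling the brush's handle just behind the ferrule (312,205). Going down and gripping.

Call:
carry_out(
  increments=[
    [0,-1,-10,0,70],
    [0,-1,-10,0,70],
    [0,0,-6,0,70],
    [0,0,0,0,70],
  ],
  squeeze=25,
)

```text
t: 3.45
tool_pos: [531.6, -241.7, 19.7]
tool_rot: [-0.12, 0.993, 0.001, -0.001]
force: [1.0, -0.3, -0.2]
width: 0.746
finger_force: 0.0
```

Call:
carry_out(
  increments=[
    [0,0,0,0,10],
    [0,0,0,0,10],
    [0,0,0,0,10],
    [0,0,0,0,10],
    [0,0,0,0,10],
  ],
)

```text
t: 3.95
tool_pos: [532.7, -242.3, 21.3]
tool_rot: [-0.12, 0.993, -0.0, 0.0]
force: [-0.1, -0.8, 1.0]
width: 0.358
finger_force: 0.0
```

Call:
carry_out(
  increments=[
    [0,0,0,0,10],
    [0,0,0,0,10],
    [0,0,0,0,10],
  ],
)

```text
t: 4.25
tool_pos: [532.6, -242.2, 21.1]
tool_rot: [-0.12, 0.993, -0.0, 0.0]
force: [-0.9, 0.0, -0.4]
width: 0.123
finger_force: 0.0
```

The jaws went past 24 mm without contact, so I'll look before anything else.

```bash
python3 - <<'E'
from h import *
c=cam("side"); i=c["img"][170:240,270:360]
d=cam("top");j=d["img"][120:200,265:355]
f=lambda a:cv2.resize(a,(440,400),interpolation=cv2.INTER_CUBIC)
cv2.imwrite("pics/s3.png",np.hstack([f(i),f(j)])[:,:800]); s=manip.state();print(s["tool_pos"],s["width"],s["force"],s["finger_force"])
E
```

```text
[ 532.57891764 -242.2326561    21.06454321] 0.10735587318774792 [-0.13913518  0.779799   -0.25390418] 0.0
```

View pics/s3.png

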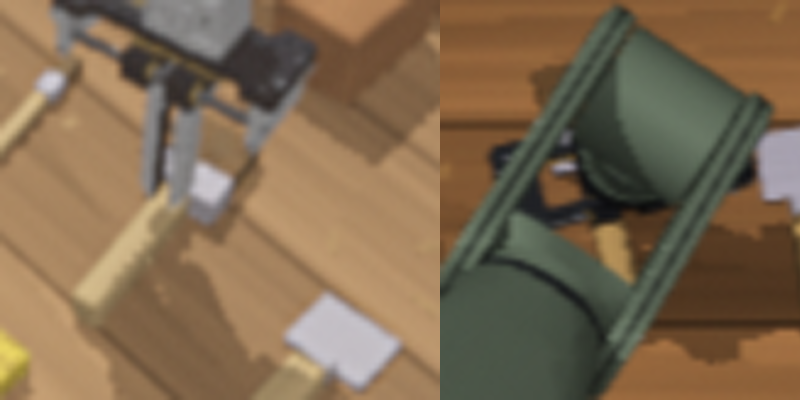

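```bash
python3 - <<'E'
from h import *
c=cam("side")
def proj(p):
    q=R.from_quat(c["orientation"]).inv().apply(np.array(p)-np.array(c["xyz"])); return c["cx"]+c["fx"]*q[0]/-q[2], c["cy"]-c["fy"]*q[1]/-q[2]
for z in(4,20,30,40): print(z,np.round(proj((532.6,-242.2,z)),1))
print("handle now expected 20:",np.round(proj((532,-241,20)),1),np.round(proj((492,-251,20)),1), "ferrule",np.round(proj((570.4,-232.8,20)),1))
print(ray2z(c,303.7,204.5,4),ray2z(c,303.7,204.5,22))
# side-view independent brush estimate from first picture
from m import masks,blobs
s=np.load("side.npy",allow_pickle=True).item(); p,st=masks(s)
print("side first, pale"); blobs(s,p,(270,170,370,260),20,25); print("steel"); blobs(s,st,(270,170,370,260),20,15)
P=cloud(c); print("now tip/handle",[P[v,u].round(0) for u,v in((301,200),(306,203),(304,203),(295,214),(300,210))])
E
```

```text
4 [303.2 209. ]
20 [303.5 205.7]
30 [303.7 203.6]
40 [304.  201.5]
handle now expected 20: [303.2 205.6] [297.2 211.9] ferrule [309. 200.]
[ 551.57484303 -226.15259239    4.        ] [ 536.10162978 -239.46488726   22.        ]
side first, pale
px (294, 240) mean [ 390.5 -342.7] rect [ 444.3 -322.5] [267.  215.8] ang 48.4
px (345, 216) mean [ 606.3 -375.8] rect [ 605.7 -369.7] [204.9 136.6] ang 53.5
px (273, 190) mean [ 507.8 -107.7] rect [ 502.6 -105.4] [62.4 22.1] ang 15.9
px (293, 182) mean [ 597.9 -123.7] rect [ 600.3 -109.6] [ 57.1 184.6] ang -89.8
steel
px (339, 229) mean [ 541.8 -405.3] rect [ 541.7 -405. ] [47.7 58.4] ang -83.5
px (308, 200) mean [ 565.4 -235.3] rect [ 564.3 -234.2] [31.8 58.2] ang -76.1
now tip/handle [array([ 522., -236.,   49.]), array([ 525., -258.,   48.]), array([ 525., -249.,   42.]), array([ 481., -251.,   17.]), array([ 508., -249.,   19.])]
```

Call:
carry_out(
  increments=[
    [0,0,0,0,70],
    [0,0,0,0,70],
    [0,0,0,0,70],
    [0,0,0,0,70],
    [0,0,0,0,70],
  ],
)

```text
t: 4.9
tool_pos: [532.5, -242.2, 21.0]
tool_rot: [-0.12, 0.993, 0.0, -0.0]
force: [0.1, -0.6, 0.5]
width: 0.495
finger_force: 0.0
```

Call:
carry_out(
  increments=[
    [0,0,0,0,70],
    [0,0,0,0,70],
    [0,0,0,0,70],
  ],
)

```text
t: 5.2
tool_pos: [532.5, -242.2, 21.0]
tool_rot: [-0.12, 0.993, 0.0, -0.0]
force: [0.2, -0.7, -0.1]
width: 0.73
finger_force: 0.0
```

```bash
python3 - <<'E'
from h import *
def tips(s,t):
    P=cloud(s); r=np.linalg.norm(P[...,:2]-t[:2],axis=-1)
    m=(r<75)&(P[...,2]<t[2]+60)&(P[...,2]>t[2]-40)
    z=P[...,2][m]; h,e=np.histogram(z-t[2],bins=np.arange(-40,61,5)); print(dict(zip(e[:-1].astype(int).tolist(),h.tolist())))
tips(np.load("side.npy",allow_pickle=True).item(),np.array([131.3,559.,196]))
s=manip.state();print(s["tool_pos"],s["width"],s["force"])
c=cam("side"); i=c["img"][170:230,270:345]
cv2.imwrite("pics/s4.png",cv2.resize(i,(750,600),interpolation=cv2.INTER_CUBIC))
E
```

```text
{-40: 0, -35: 0, -30: 0, -25: 0, -20: 0, -15: 0, -10: 0, -5: 0, 0: 0, 5: 1, 10: 5, 15: 3, 20: 8, 25: 7, 30: 12, 35: 5, 40: 8, 45: 7, 50: 5, 55: 7}
[ 532.54068002 -242.22315293   21.04436925] 0.7299475013218956 [ 0.16709134 -0.72489595 -0.12518338]
```

View pics/s4.png

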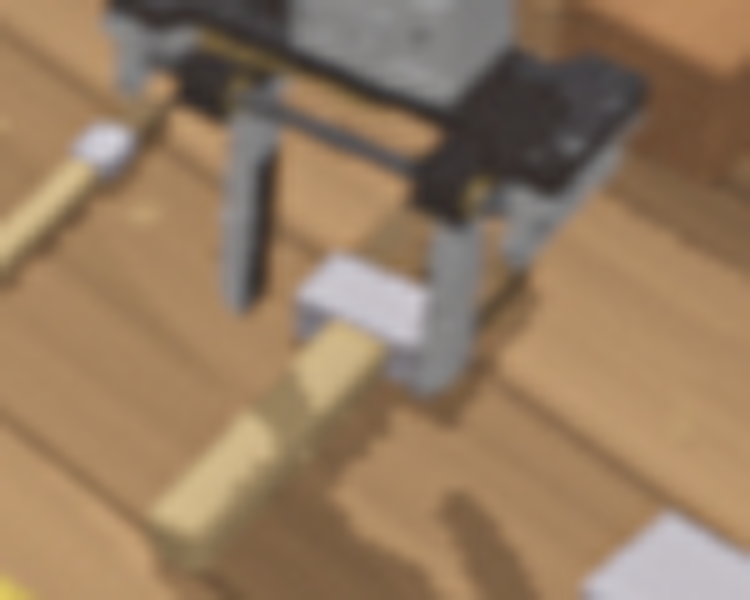

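The crop shows the tips (240,305 and 425,390) still above the bench on either side of the handle. Depth and rays put them at z≈26, about 22 mm higher than the stated 17 mm tip offset implies, and the start picture shows the same. I'll go lower in small steps and watch the force.

Call:
carry_out(
  increments=[
    [0,1,-5,0,70],
    [0,0,-5,0,70],
    [0,0,0,0,70],
    [0,0,0,0,70],
  ],
)

```text
t: 5.65
tool_pos: [532.2, -241.0, 10.5]
tool_rot: [-0.12, 0.993, 0.0, -0.0]
force: [-0.2, -0.4, -0.2]
width: 0.741
finger_force: 0.0
```

Call:
carry_out(
  increments=[
    [0,0,-3,0,70],
    [0,0,-3,0,70],
    [0,0,0,0,70],
    [0,0,0,0,70],
  ],
)

```text
t: 6.05
tool_pos: [532.4, -241.2, 4.9]
tool_rot: [-0.12, 0.993, 0.0, -0.0]
force: [-0.2, 0.4, -0.2]
width: 0.749
finger_force: 0.0
```

```bash
python3 - <<'E'
from h import *
c=cam("side"); s=manip.state();print(s["tool_pos"],s["width"],s["force"])
P=cloud(c); t=s["tool_pos"]; a=-0.2409; ax=np.array([np.sin(a),np.cos(a)]); d=P[...,:2]-t[:2]
y=d@ax; x=d@np.array([np.cos(a),-np.sin(a)])
for sg in(1,-1):
    m=(abs(x)<12)&(sg*y>28)&(sg*y<60); z=P[...,2][m]; h,e=np.histogram(z,bins=np.arange(-9,60,3)); print(sg,dict(zip(e[:-1].tolist(),h.tolist())))
cv2.imwrite("pics/s5.png",cv2.resize(c["img"][170:230,270:345],(750,600),interpolation=cv2.INTER_CUBIC))
E
```

```text
[ 532.57424299 -241.24916072    5.04803589] 0.7441946476026521 [ 0.19202259  0.01566177 -0.4462463 ]
1 {-9: 0, -6: 8, -3: 12, 0: 10, 3: 1, 6: 0, 9: 0, 12: 1, 15: 3, 18: 3, 21: 4, 24: 1, 27: 5, 30: 1, 33: 1, 36: 5, 39: 4, 42: 1, 45: 3, 48: 5, 51: 3, 54: 5}
-1 {-9: 0, -6: 6, -3: 20, 0: 8, 3: 1, 6: 0, 9: 0, 12: 0, 15: 4, 18: 1, 21: 3, 24: 0, 27: 4, 30: 4, 33: 4, 36: 3, 39: 1, 42: 4, 45: 5, 48: 3, 51: 4, 54: 1}
```

View pics/s5.png

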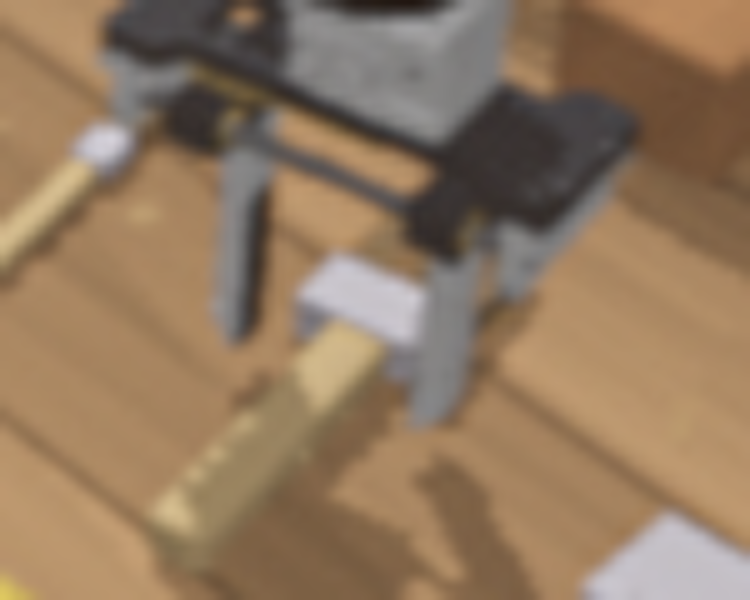

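The tips (235,335 and 430,420) are now at about z=13 with clear bench around the handle. I'll go 8 mm more and grip.

Call:
carry_out(
  increments=[
    [0,0,-3,0,70],
    [0,0,-3,0,70],
    [0,0,-2,0,70],
    [0,0,0,0,70],
  ],
)

```text
t: 6.5
tool_pos: [532.1, -241.0, -3.5]
tool_rot: [-0.12, 0.993, 0.0, -0.0]
force: [-0.2, 0.2, 0.1]
width: 0.744
finger_force: 0.0
```

Call:
carry_out(
  increments=[
    [0,0,0,0,10],
    [0,0,0,0,10],
    [0,0,0,0,10],
    [0,0,0,0,10],
    [0,0,0,0,10],
  ],
)

```text
t: 7.0
tool_pos: [532.6, -241.3, -2.9]
tool_rot: [-0.12, 0.993, -0.0, 0.0]
force: [0.1, 0.4, -0.1]
width: 0.358
finger_force: 0.0
```

Call:
carry_out(
  increments=[
    [0,0,0,0,10],
    [0,0,0,0,10],
    [0,0,0,0,10],
  ],
)

```text
t: 7.3
tool_pos: [532.5, -241.1, -2.9]
tool_rot: [-0.12, 0.993, 0.0, -0.0]
force: [-0.0, 0.5, 1.5]
width: 0.252
finger_force: 25.0
```

Gripped at 23.7 mm, matching the 24 mm handle. Now lifting and carrying it to the bay, turning −90° to keep the last joint within range.

Call:
carry_out(
  increments=[
    [0,0,8,0,10],
    [0,0,14,0,10],
    [0,0,20,0,10],
    [0,0,20,0,10],
    [0,0,0,0,10],
  ],
)

```text
t: 7.8
tool_pos: [535.5, -243.1, 63.5]
tool_rot: [-0.12, 0.993, -0.003, 0.003]
force: [0.4, -0.4, -0.6]
width: 0.25
finger_force: 25.0
```

Call:
carry_out(
  increments=[
    [-3,37,0,-7.5,10],
    [-3,37,0,-7.5,10],
    [-3,37,0,-7.5,10],
    [-3,37,0,-7.5,10],
    [-3,37,0,-7.5,10],
  ],
)

```text
t: 8.3
tool_pos: [516.9, -54.8, 58.7]
tool_rot: [0.208, 0.978, 0.0, -0.0]
force: [0.5, 0.5, -1.1]
width: 0.256
finger_force: 25.0
```

Call:
carry_out(
  increments=[
    [-3,37,0,-7.5,10],
    [-3,37,0,-7.5,10],
    [-3,37,0,-7.5,10],
    [-3,37,0,-7.5,10],
    [-3,37,0,-7.5,10],
  ],
)

```text
t: 8.8
tool_pos: [501.9, 130.2, 58.7]
tool_rot: [0.512, 0.859, -0.0, -0.0]
force: [1.3, -0.3, -1.0]
width: 0.254
finger_force: 25.0
```

Call:
carry_out(
  increments=[
    [-3,37,0,-7.5,10],
    [-3,36,0,-7.5,10],
    [0,0,0,0,10],
    [0,0,0,0,10],
  ],
)

```text
t: 9.2
tool_pos: [495.9, 202.2, 58.6]
tool_rot: [0.616, 0.788, -0.0, -0.0]
force: [-0.9, 0.2, -1.6]
width: 0.254
finger_force: 25.0
```

```bash
python3 - <<'E'
from h import *
s=manip.state();print(s["tool_pos"],s["tool_rot"],s["width"],s["force"],s["qpos"].round(2))
c=cam("side"); 
cv2.imwrite("pics/s6.png",cv2.resize(c["img"][95:185,165:285],(800,600),interpolation=cv2.INTER_CUBIC))
E
```

```text
[495.9287889  202.18879152  58.61945878] [ 6.15887892e-01  7.87833658e-01 -4.78542305e-04 -5.45064512e-05] 0.25379012748085233 [-0.94684546  0.1618566  -1.6243033 ] [ 0.23  0.28  1.76 -0.    1.1  -0.02]
```

View pics/s6.png

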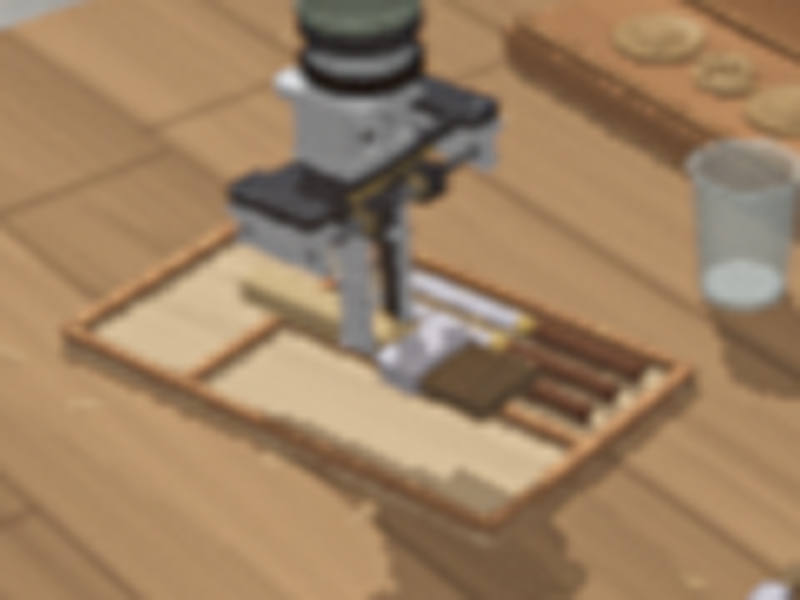

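The side crop shows the brush (390,340) held level, parallel to the long bay and still high above it, with the chisels behind. I'll check its position with depth before lowering.

```bash
cat > inbay.py <<'E'
from h import *
def pr(z0,z1):
    c=cam("side"); P=cloud(c); t=manip.state()["tool_pos"]; a=np.radians(13.7)
    ex=np.array([np.cos(a),np.sin(a)]); ey=np.array([-np.sin(a),np.cos(a)])
    d=P[...,:2]-np.array([496,202]); x=d@ex; y=d@ey; z=P[...,2]
    m=(z>z0)&(z<z1)&(abs(x)<60)&(abs(y)<130)
    for lo,hi in((-115,-58),(-54,-28),(-24,-12),(25,105)):
        k=m&(y>lo)&(y<hi)&((abs(y)>15))
        if k.sum(): print((lo,hi),k.sum(),"x",np.percentile(x[k],[5,50,95]).round(0),"y",np.percentile(y[k],[2,98]).round(0),"z",np.percentile(z[k],[10,50,90]).round(0))
E
python3 -c "
from inbay import *
pr(50,100)"
```

```text
(-115, -58) 132 x [-29.  -9.  23.] y [-104.  -59.] z [66. 76. 79.]
(-54, -28) 78 x [-33. -10.  25.] y [-53. -28.] z [69. 79. 83.]
(-24, -12) 9 x [-16.  -7.  23.] y [-23. -16.] z [77. 79. 83.]
(25, 105) 96 x [-15. -10.   6.] y [ 29. 100.] z [66. 79. 83.]
```

Measured: centred within about 3 mm, top at z≈80 as expected. Lowering gently.

Call:
carry_out(
  increments=[
    [1,0,-14,-0.3,10],
    [0,0,-14,0,10],
    [0,0,-10,0,10],
    [0,0,-6,0,10],
    [0,0,-4,0,10],
  ],
)

```text
t: 9.8
tool_pos: [496.8, 201.3, 9.7]
tool_rot: [0.619, 0.785, -0.001, -0.001]
force: [0.2, -0.6, -0.7]
width: 0.252
finger_force: 25.0
```

Call:
carry_out(
  increments=[
    [0,0,-3,0,10],
    [0,0,-2,0,10],
    [0,0,-1,0,10],
    [0,0,0,0,10],
    [0,0,0,0,10],
  ],
)

```text
t: 10.3
tool_pos: [497.9, 201.9, 5.4]
tool_rot: [0.619, 0.785, 0.0, 0.0]
force: [0.1, -0.9, -1.2]
width: 0.251
finger_force: 25.0
```

Call:
carry_out(
  increments=[
    [0,0,-1,0,10],
    [0,0,0,0,10],
    [0,0,0,0,10],
  ],
)

```text
t: 10.6
tool_pos: [497.6, 201.8, 4.1]
tool_rot: [0.619, 0.785, 0.0, 0.0]
force: [-0.4, 0.2, -0.7]
width: 0.256
finger_force: 25.0
```

Call:
carry_out(
  increments=[
    [0,0,-1,0,10],
    [0,0,0,0,10],
    [0,0,0,0,10],
  ],
)

```text
t: 10.9
tool_pos: [497.6, 201.8, 3.1]
tool_rot: [0.619, 0.785, 0.0, 0.0]
force: [0.3, 0.3, -1.4]
width: 0.252
finger_force: 25.0
```

Call:
carry_out(
  increments=[
    [0,0,-0.5,0,10],
    [0,0,0,0,10],
    [0,0,0,0,10],
  ],
)

```text
t: 11.2
tool_pos: [497.6, 201.8, 3.0]
tool_rot: [0.619, 0.785, 0.0, 0.0]
force: [-2.0, -1.6, 4.6]
width: 0.251
finger_force: 25.0
```

Contact felt at z=3 as predicted. Releasing to 50 mm and rising.

Call:
carry_out(
  increments=[
    [0,0,0,0,50],
    [0,0,0,0,50],
    [0,0,0,0,50],
    [0,0,0,0,50],
    [0,0,0,0,50],
  ],
)

```text
t: 11.7
tool_pos: [497.5, 201.7, 2.4]
tool_rot: [0.619, 0.785, -0.0, -0.0]
force: [-0.1, 0.6, -0.5]
width: 0.532
finger_force: 0.0
```

Call:
carry_out(
  increments=[
    [0,0,8,0,50],
    [0,0,15,0,50],
    [0,0,20,0,50],
    [0,0,20,0,50],
    [0,0,0,0,50],
  ],
)

```text
t: 12.2
tool_pos: [500.6, 202.5, 69.1]
tool_rot: [0.619, 0.785, 0.003, 0.002]
force: [0.4, -0.5, 0.0]
width: 0.536
finger_force: 0.0
```

```bash
python3 -c "
from inbay import *
pr(17,40)"
```

```text
(-115, -58) 109 x [-43.  -4.  25.] y [-104.  -58.] z [18. 21. 24.]
(-54, -28) 68 x [-31.  -7.  29.] y [-53. -29.] z [19. 25. 27.]
(-24, -12) 14 x [-51.  -2.  28.] y [-24. -16.] z [20. 24. 27.]
(25, 105) 84 x [-55.  -4.  12.] y [ 27. 103.] z [18. 23. 27.]
```

The brush lies flat (top at z≈25) and inside its bay. On to the scraper.

Call:
carry_out(
  increments=[
    [0,-43,0,-6.9,60],
    [0,-43,0,-6.9,70],
    [1,-43,0,-6.9,70],
    [0,-43,0,-6.9,70],
    [1,-43,0,-6.9,70],
  ],
)

```text
t: 12.75
tool_pos: [498.2, -14.6, 64.3]
tool_rot: [0.826, 0.564, -0.001, -0.001]
force: [1.4, 0.2, -0.3]
width: 0.745
finger_force: 0.0
```

Call:
carry_out(
  increments=[
    [0,-43,0,-6.9,70],
    [1,-43,0,-6.9,70],
    [0,-43,0,-6.9,70],
    [1,-43,0,-6.9,70],
    [0,-43,0,-6.9,70],
  ],
)

```text
t: 13.25
tool_pos: [500.5, -229.5, 64.2]
tool_rot: [0.956, 0.294, -0.001, -0.001]
force: [0.9, -0.0, 0.1]
width: 0.748
finger_force: 0.0
```

Call:
carry_out(
  increments=[
    [1,-43,0,-6.9,70],
    [0,-43,0,-6.9,70],
    [0,-43,0,-6.7,70],
    [0,-45,0,-6.7,70],
    [0,0,0,0,70],
  ],
)

```text
t: 13.75
tool_pos: [501.4, -407.9, 64.4]
tool_rot: [0.998, 0.06, -0.0, 0.001]
force: [0.2, 1.0, 0.3]
width: 0.745
finger_force: 0.0
```

Call:
carry_out(
  increments=[
    [0,0,0,0,70],
    [0,0,0,0,70],
  ],
)

```text
t: 13.95
tool_pos: [501.8, -400.5, 64.1]
tool_rot: [0.998, 0.064, -0.001, -0.001]
force: [-0.3, -0.2, -1.1]
width: 0.745
finger_force: 0.0
```

```bash
python3 - <<'E'
from h import *
s=manip.state();q=s["tool_rot"];print(s["tool_pos"],np.degrees(np.arctan2(*R.from_quat(q).apply([0,1,0])[[1,0]])),s["width"],s["qpos"].round(2))
# side-view check of scraper handle top (first picture): brighter-than-bench pale mask near prediction
c=np.load("side.npy",allow_pickle=True).item()
P=cloud(c); a=np.radians(7.3); d=P[...,:2]-np.array([503,-402]); x=d@[np.cos(a),np.sin(a)]; y=d@[-np.sin(a),np.cos(a)]
m=(P[...,2]>13)&(P[...,2]<30)&(abs(x)<110)&(abs(y)<45)
print(np.percentile(x[m],[2,50,98]),np.percentile(y[m],[5,50,95]),m.sum())
E
```

```text
[ 501.82860136 -400.45469173   64.14753276] -82.65835404803495 0.7452990444391473 [-0.81  0.48  1.48  0.    1.19  0.63]
[-85.22640614 -38.41758669  18.59163353] [-11.25111756  -0.38693207  12.25271968] 195
```

The scraper's handle measures −85…+18 along its axis and is centred across, so the alignment holds. Descending and gripping.

Call:
carry_out(
  increments=[
    [1,-1,-20,0,70],
    [0,0,-20,0,70],
    [0,0,-14,0,70],
    [0,0,-7,0,70],
    [0,0,0,0,70],
  ],
)

```text
t: 14.45
tool_pos: [502.9, -401.5, 3.1]
tool_rot: [0.998, 0.064, -0.001, -0.001]
force: [-0.2, 0.1, 0.2]
width: 0.743
finger_force: 0.0
```

Call:
carry_out(
  increments=[
    [0,0,-3,0,70],
    [0,0,-2,0,70],
    [0,0,-1,0,60],
    [0,0,0,0,50],
    [0,0,0,0,10],
  ],
)

```text
t: 14.95
tool_pos: [503.7, -403.5, -1.1]
tool_rot: [0.998, 0.063, 0.0, 0.0]
force: [-0.6, -0.4, 0.4]
width: 0.527
finger_force: 0.0
```

Call:
carry_out(
  increments=[
    [0,0,0,0,10],
    [0,0,0,0,10],
    [0,0,0,0,10],
    [0,0,0,0,10],
    [0,0,0,0,10],
  ],
)

```text
t: 15.45
tool_pos: [503.5, -403.1, -1.4]
tool_rot: [0.998, 0.063, -0.0, -0.0]
force: [-0.7, 0.3, 1.2]
width: 0.274
finger_force: 25.0
```

Call:
carry_out(
  increments=[
    [0,0,0,0,10],
    [0,0,0,0,10],
  ],
)

```text
t: 15.65
tool_pos: [503.5, -403.1, -1.4]
tool_rot: [0.998, 0.063, -0.0, -0.0]
force: [-0.1, 0.9, 1.5]
width: 0.275
finger_force: 25.0
```

Call:
carry_out(
  increments=[
    [0,0,8,0,10],
    [0,0,14,0,10],
    [0,0,20,0,10],
    [0,0,23,0,10],
    [0,0,0,0,10],
  ],
)

```text
t: 16.15
tool_pos: [506.3, -406.2, 68.7]
tool_rot: [0.998, 0.063, 0.003, 0.004]
force: [0.4, -0.5, -0.6]
width: 0.273
finger_force: 25.0
```

Call:
carry_out(
  increments=[
    [0,30,0,0,10],
    [0,44,0,0,10],
    [0,44,0,0.5,10],
    [0,44,0,0.5,10],
    [0,44,0,0.5,10],
  ],
)

```text
t: 16.65
tool_pos: [502.9, -195.5, 63.0]
tool_rot: [0.997, 0.076, -0.0, -0.0]
force: [0.2, -0.8, -1.5]
width: 0.275
finger_force: 25.0
```

Call:
carry_out(
  increments=[
    [0,44,0,0.5,10],
    [0,44,0,0.5,10],
    [0,44,0,0.5,10],
    [0,44,0,0.5,10],
    [0,44,0,0.5,10],
  ],
)

```text
t: 17.15
tool_pos: [503.0, 24.4, 63.3]
tool_rot: [0.995, 0.098, 0.0, 0.0]
force: [0.6, -0.2, -2.0]
width: 0.274
finger_force: 25.0
```

Call:
carry_out(
  increments=[
    [0,44,0,0.5,10],
    [0,44,0,0.5,10],
    [0,44,0,0.5,10],
    [0,44,0,0.5,10],
    [0,44,0,0.4,10],
  ],
)

```text
t: 17.65
tool_pos: [503.0, 244.4, 63.2]
tool_rot: [0.993, 0.119, -0.0, 0.0]
force: [0.6, -0.6, -1.5]
width: 0.276
finger_force: 25.0
```

Call:
carry_out(
  increments=[
    [1,40,0,0,10],
    [1,40,0,0,10],
    [1,20,0,0,10],
    [0,0,0,0,10],
    [0,0,0,0,10],
  ],
)

```text
t: 18.15
tool_pos: [505.9, 342.3, 62.8]
tool_rot: [0.993, 0.12, -0.001, 0.001]
force: [-0.0, -0.9, -1.8]
width: 0.274
finger_force: 25.0
```

```bash
python3 - <<'E'
from h import *
s=manip.state();q=s["tool_rot"];print(s["tool_pos"],np.degrees(np.arctan2(*R.from_quat(q).apply([0,1,0])[[1,0]])),s["width"])
c=cam("side"); np.save("s7.npy",c,allow_pickle=True)
P=cloud(c); a=np.radians(13.7); d=P[...,:2]-np.array([506,388]); x=d@[np.cos(a),np.sin(a)]; y=d@[-np.sin(a),np.cos(a)]; z=P[...,2]
for lo,hi in((-100,-20),(34,100)):
    m=(z>52)&(z<100)&(x>lo)&(x<hi)&(abs(y)<60)
    print(m.sum(),np.percentile(x[m],[2,98]).round(0),np.percentile(y[m],[5,50,95]).round(0),np.percentile(z[m],[10,50,90]).round(0))
E
```

```text
[505.93900836 342.32465191  62.80165616] -76.26734238450626 0.2739888307403145
118 [-96. -21.] [-58. -50. -31.] [68. 81. 85.]
36 [35. 70.] [-56. -40. -20.] [65. 67. 70.]
```

I miscounted and am 46 mm short, so the rest comes now and then the lowering.

Call:
carry_out(
  increments=[
    [0,24,0,0,10],
    [0,22,0,0,10],
    [0,0,0,0,10],
    [0,0,0,0,10],
  ],
)

```text
t: 18.6
tool_pos: [506.5, 387.2, 63.2]
tool_rot: [0.993, 0.119, -0.0, 0.001]
force: [0.5, -0.4, -3.9]
width: 0.273
finger_force: 25.0
```

```bash
python3 - <<'E'
from h import *
s=manip.state();print(s["tool_pos"])
c=cam("side"); cv2.imwrite("pics/s7.png",cv2.resize(c["img"][95:185,165:285],(800,600),interpolation=cv2.INTER_CUBIC))
P=cloud(c); a=np.radians(13.7); d=P[...,:2]-np.array([506,388]); x=d@[np.cos(a),np.sin(a)]; y=d@[-np.sin(a),np.cos(a)]; z=P[...,2]
for lo,hi in((-100,-20),(34,100)):
    m=(z>52)&(z<100)&(x>lo)&(x<hi)&(abs(y)<60)
    print(m.sum(),np.percentile(x[m],[2,98]).round(0),np.percentile(y[m],[5,50,95]).round(0),np.percentile(z[m],[10,50,90]).round(0))
E
```

```text
[506.52358912 387.23600259  63.22497327]
95 [-86. -22.] [-15.  -7.  10.] [68. 81. 85.]
62 [36. 80.] [-29.  -8.  24.] [65. 68. 71.]
```

View pics/s7.png

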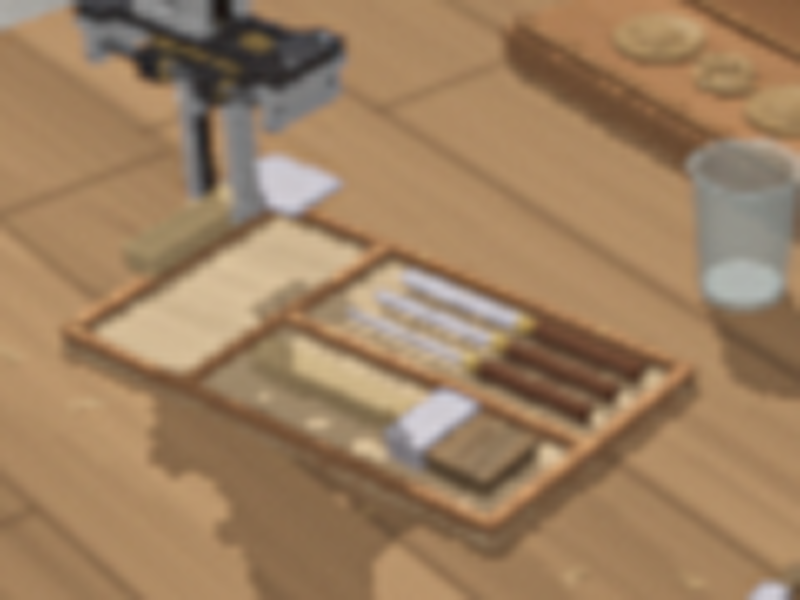

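The crop shows the brush flat inside its bay (390,410) and the scraper (230,210) held level above, with depth placing it centred over the end bay. Lowering.

Call:
carry_out(
  increments=[
    [1,1,-16,0,10],
    [0,0,-15,0,10],
    [0,0,-11,0,10],
    [0,0,-6,0,10],
    [0,0,-4,0,10],
  ],
)

```text
t: 19.15
tool_pos: [506.7, 389.1, 9.9]
tool_rot: [0.993, 0.119, -0.001, 0.0]
force: [0.7, -0.2, -0.9]
width: 0.271
finger_force: 25.0
```

Call:
carry_out(
  increments=[
    [0,0,-3,0,10],
    [0,0,-1,0,10],
    [0,0,0,0,10],
    [0,0,0,0,10],
  ],
)

```text
t: 19.55
tool_pos: [508.0, 390.1, 8.1]
tool_rot: [0.993, 0.119, 0.001, -0.0]
force: [-0.2, 0.5, -1.8]
width: 0.274
finger_force: 25.0
```

Call:
carry_out(
  increments=[
    [0,0,-1,0,10],
    [0,0,0,0,10],
    [0,0,0,0,10],
  ],
)

```text
t: 19.85
tool_pos: [507.6, 389.8, 6.6]
tool_rot: [0.993, 0.119, 0.0, -0.0]
force: [0.5, -0.3, -2.0]
width: 0.276
finger_force: 25.0
```

Call:
carry_out(
  increments=[
    [0,0,-1,0,10],
    [0,0,0,0,10],
    [0,0,0,0,10],
  ],
)

```text
t: 20.15
tool_pos: [507.5, 389.7, 5.5]
tool_rot: [0.993, 0.119, -0.0, 0.0]
force: [0.2, -0.3, -1.7]
width: 0.276
finger_force: 25.0
```

Call:
carry_out(
  increments=[
    [0,0,-1,0,10],
    [0,0,0,0,10],
    [0,0,0,0,10],
  ],
)

```text
t: 20.45
tool_pos: [507.7, 389.8, 4.6]
tool_rot: [0.993, 0.119, 0.0, -0.0]
force: [-0.2, -0.6, -1.6]
width: 0.274
finger_force: 25.0
```

Call:
carry_out(
  increments=[
    [0,0,-0.5,0,10],
    [0,0,0,0,10],
    [0,0,0,0,10],
  ],
)

```text
t: 20.75
tool_pos: [507.7, 389.8, 4.6]
tool_rot: [0.993, 0.119, 0.0, -0.0]
force: [-1.2, -0.1, 3.1]
width: 0.276
finger_force: 25.0
```

Call:
carry_out(
  increments=[
    [0,0,-0.3,0,10],
    [0,0,0,0,10],
    [0,0,0,0,10],
  ],
)

```text
t: 21.05
tool_pos: [507.7, 389.8, 4.6]
tool_rot: [0.993, 0.119, 0.0, -0.0]
force: [-3.0, -0.9, 5.4]
width: 0.273
finger_force: 25.0
```

Contact. Releasing, rising and checking.

Call:
carry_out(
  increments=[
    [0,0,0,0,50],
    [0,0,0,0,50],
    [0,0,0,0,50],
    [0,0,0,0,50],
    [0,0,0,0,50],
  ],
)

```text
t: 21.55
tool_pos: [507.5, 389.7, 3.5]
tool_rot: [0.993, 0.119, -0.0, 0.0]
force: [0.2, 0.4, -0.1]
width: 0.533
finger_force: 0.0
```

Call:
carry_out(
  increments=[
    [0,0,8,0,50],
    [0,0,15,0,50],
    [0,0,25,0,50],
    [0,0,40,0,50],
    [0,0,40,0,50],
  ],
)

```text
t: 22.05
tool_pos: [507.3, 389.7, 134.0]
tool_rot: [0.993, 0.119, 0.0, -0.0]
force: [0.6, -0.7, 1.1]
width: 0.532
finger_force: 0.0
```

Call:
carry_out(
  increments=[
    [-20,45,0,0,50],
    [-20,45,0,0,50],
    [-20,45,0,0,50],
    [0,0,0,0,50],
    [0,0,0,0,50],
  ],
)

```text
t: 22.55
tool_pos: [447.1, 525.9, 133.0]
tool_rot: [0.993, 0.12, 0.001, -0.0]
force: [-0.1, -1.3, -0.2]
width: 0.531
finger_force: 0.0
```

```bash
python3 - <<'E'
from h import *
c=cam("side"); d=cam("top"); f=lambda a:cv2.resize(a,(400,400),interpolation=cv2.INTER_CUBIC)
cv2.imwrite("pics/end.png",np.hstack([f(c["img"][95:195,165:285]),f(d["img"][115:205,105:220])]))
E
```

```text
(no output)
```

View pics/end.png

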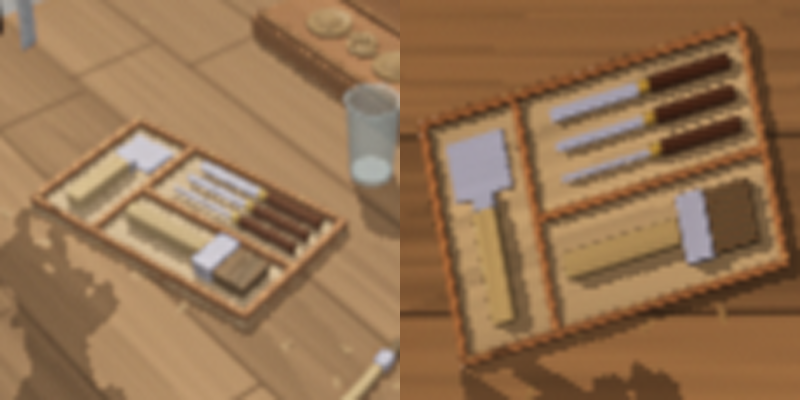

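Both views show the scraper (485,230 on the right) and the brush (665,235) lying flat inside their compartments, clear of the walls.

```bash
python3 -c "
from station import manip
print(manip.finish_job())"
```

```text
the job is handed in; nothing more can be done
None
```

I set the brush down in the long compartment and then the scraper in the crosswise one, both flat inside the walls in the last pictures, and handed the job in at about 23 s; no verdict came back.

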